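# Park the flange by the rinse tank and hold its lid open

## Robot

A 6-joint arm with a two-finger parallel gripper is mounted at the origin on the work surface. World frame = base frame: x ahead of the robot, y to its left, z up, the work surface at z = 0. Lengths are in mm, angles in rad, forces in N, time in s.
With the tool pointing down it reaches from about 400 to 925 mm from the base axis. Payload 12.5 kg.
Tool frame: the origin (TCP) lies between the finger pads; the fingertips stand 11 mm ahead of it and the grasp point (between the pads) lies 8 mm behind it (env.tip_extent is the distance from the TCP to the fingertips, in mm); x points along the fingers, z is the direction in which the jaws open and shut, and the axes are right-handed (so a half turn about x gives the same grasp; the last joint's range is limited). The gripper opens to 95 mm and grips with 3 to 60 N. Pads are 20 mm wide; open, the fingers measure 119 mm over their backs; the gripper's body (75 mm by 180 mm) begins 59 mm behind the grasp point.
Start: joints at [1.053, 0.491, 1.559, -0, 1.092, -0.106], TCP at [250.147, 572.776, 225.661] pointing down, gripper open.
Joint ranges: [-3.1, 3.1], [-0.84, 2.19], [0.05, 2.79], [-1.13, 4.28], [0.06, 2.93], [-2.69, 2.69]. Speed limits (rad/s): [2.22, 2.22, 2.79, 3.14, 3.14, 3.14].

## Interface

Orientations are given as [roll, pitch, yaw] about the fixed x, y, z axes, in that order (R = Rz(yaw) Ry(pitch) Rx(roll)).
In Python, from cell import status, imaging, env gives the robot as it stands. The module is installed in compiled form; this text tells all that it offers.
- The arm moves only by the tool apply_moves, never from a script. Its argument "increments" is a list of rows, each a list of 5 numbers: the closure, from 0 (fully open) to 1 (shut), then the shift along the tool's x, y, z in mm, then the turn about the tool's x in degrees. A call has 1 to 10 rows; each row shifts and turns the commanded pose from where the row before left it, along the tool's axes as they then stand; what a row does not reach is not made up. A row lasts 1/10 s, in which the tool goes at most 50 mm and 8.59 degrees, less where a joint would pass 70% of its speed; a pose out of reach is approached as far as the arm can. A call with a gripper value outside its range is refused whole. The fingers move at their own pace and stop on an object; the grip force is fixed at half the most. Time passes only in rows, so rows that do not move let the fingers close. It gives the time, the measured TCP pose, the force and the opening at its end, in the units of the state.
- status.state(): the state, without advancing time (a new reading comes with each control period).
- imaging.read_camera(name): name is "side" or "top" or "wrist"; returns a dict with "pixels" (400x640x3 uint8, red, green, blue), "fovy" (degrees; the focal length in pixels is half the picture's height over the tangent of half this angle, whatever the lens; pixels are square), "cx", "cy" (the principal point, pixels), "R" (3x3) and "t" (3): a world point X has camera coordinates R X + t. Camera axes: x right, y down, z forward; pixel columns grow to the right and rows downward; lengths in mm; the calibration is good to about 2 mm. A picture is of the moment at which its call begins. There is no depth.
- env.job_done(): hands the job in, once; it reports no verdict.
The state is a dict: "t": time; "joints": joint angles; "qvel": joint speeds; "tau": joint torques, N m; "eef_pos": TCP position; "tcp_rot": TCP orientation; "ft_force": force on the tool from outside, world axes, zero at the start; "moment": the same for the moment, N m; "opening": opening from 0.0 (shut) to 1.0 (fully open).
Only numpy, scipy, OpenCV 4.12 (cv2) and the standard library are available. Lean on these libraries where they do the work, as an engineer would, in place of code of your own. Each camera call takes 0.05 s, during which the arm holds its last target. There are 200 camera calls.

## Task

A workmate is about to rinse the round steel flange. First slide the flange along the bench, without lifting or tipping it, until it lies wholly on the square black rubber mat beside the rinse tank; then raise the tank's lid by its ball knob and hold it open at 50 degrees (within about 5) so that he can load the tank. The lid falls shut if let go, so finish while still holding it steady at that angle, and leave everything else on the bench where it is.

Things in the scene. Friction and masses are not known exactly. Their poses are not given: they have to be found in the camera images.
- flange: the workpiece, a loose round steel flange about 0.8 kg (varies): a disc 90 mm in diameter and 18 mm thick with a round boss 52 mm in diameter standing on it, 42 mm high in all. Origin at the centre of its underside, z up along the boss. It slides on the bench (friction varies) and stops when no longer pushed.
- mat: square black rubber mat, 160 x 160 mm and 1 mm thin, fixed to the bench; it gives no step, a part slides straight onto it. Origin at its centre, x and y along its sides. The flange's disc lies wholly on it when its centre is within 35 mm of the mat's centre along both x and y of the mat.
- tank: fixed grey rinse tank, an open box 210 mm (x) by 280 mm (y) and 120 mm high, covered by the lid. Origin at the centre of its underside; its -x side is the front (knob side), turned a little off the robot, its +x side has the hinge. A small brass drain tap sticks out of its +y side.
- lid (a joint): angle of the tank's lid in rad: 0 shut, grows as the front edge rises, stop at 1.4; 50 degrees is 0.873. Aluminium panel 225 x 290 mm, 8 mm thick, about 0.5 kg (varies), overhanging the tank's front by 15 mm; free hinge along the tank's y axis, so it falls shut from any angle unless held. Shut at the start.
- lid_hinge (a point): middle of the lid's hinge line, at x = 105 mm, y = 0, z = 121 mm in the tank's frame. Its axes turn with the lid and match the tank's axes when it is shut; the lid turns about the y axis.
- lid_knob (a point): centre of the lid's black ball knob, 36 mm in diameter, on a steel stem 14 mm thick that carries it 40 mm above the lid's upper face. It lies at x = -190 mm, y = 0, z = 48 mm in the axes of lid_hinge (so 196 mm from the hinge line) and rises with the lid. Pinched from above along the tank's y axis, the ball swivels between the fingers as the lid turns.
- gear: bystander: steel gear, 72 mm in diameter, 22 mm thick, with teeth. Origin at the centre of its underside. It and the flange swap places from start to start.
- wrench: bystander: steel wrench 160 mm long lying along its x axis on the bench in front of the robot.
- hammer: bystander: hammer 220 mm long lying along its x axis to the left of the tank.
- jar: bystander: closed glass jar with steel cap, 64 mm in diameter, 100 mm tall, beyond the mat (it and the tin may swap places). Origin at the centre of its underside.
- tin: bystander: closed tin can, 70 mm in diameter, 90 mm tall, beyond the mat. Origin at the centre of its underside.
- driver: bystander: screwdriver 200 mm long lying along its x axis, left of the robot's front, nearer than the tank.
- collar: bystander: dark steel ring, 60 mm across, 30 mm high, on the right beyond the gear and flange. Origin at the centre of its underside.
Mind the look-alikes: they are no part of the job. Leave any yellow look-alike of the flange alone.

How it is judged:
By the outcome, as a careful person would: the job done as asked, in the order asked, and still so for the second after the job is handed in, while the arm keeps its last pose, push and grip.
It also fails if it takes over 51 s, if anything falls off the work surface, if the arm or the gripper's body presses on something with over 40 N, if the wrist force passes 120 N, or if a joint passes its speed limit or range.

## Working session

There is one attempt and no reset: what is moved stays moved. The work goes in short steps, Python scripts to look and compute and a tool call to move; the robot and the scene stay as the last step left them, time stands still between calls to the robot, and variables do not carry over. Pictures are saved under pics/ and viewed, about 8 in all and at most 12, crops included, and the job is handed in when it is done.

Besides the shell and the picture viewer there is one more tool, called after ">>>" as name(argument=value, ...) on one line, values as JSON. apply_moves: Moves the arm, as the interface text tells. Its arguments: {"type":"object","properties":{"increments":{"type":"array"}},"required":["increments"]}

```bash
mkdir -p pics
cat > h.py <<'E'
import numpy as np, cv2
from cell import status, imaging, env
def cam(n,f=None):
    c=imaging.read_camera(n)
    if f: cv2.imwrite('pics/'+f,cv2.cvtColor(np.array(c['pixels']),cv2.COLOR_RGB2BGR))
    c['R']=np.array(c['R']);c['t']=np.array(c['t']);c['f']=200/np.tan(np.radians(c['fovy'])/2)
    return c
def ray(c,u,v,z):
    d=c['R'].T@np.array([(u-c['cx'])/c['f'],(v-c['cy'])/c['f'],1]);o=-c['R'].T@c['t']
    return (o+d*(z-o[2])/d[2]).round(1)
def proj(c,X):
    p=c['R']@np.array(X,float)+c['t'];return (p[:2]/p[2]*c['f']+[c['cx'],c['cy']]).round(1)
E
python3 - <<'E'
from h import *
import pickle
s=status.state();print(s)
for n in['top','side']:
    c=cam(n,n+'0.png');print(n,c['fovy'],c['cx'],c['cy'],c['R'].round(3).tolist(),c['t'].round(1), [k for k in c]);pickle.dump(c,open(n+'.pkl','wb'))
E
```

```text
{'t': 0.0, 'joints': array([ 1.05341602e+00,  4.91540150e-01,  1.55945664e+00, -1.48255938e-05,
        1.09170486e+00, -1.05588396e-01]), 'qvel': array([ 0.00069443,  0.00099992,  0.0004769 , -0.00106538, -0.00071381,
       -0.00181781]), 'tau': array([-4.45543856e-04, -6.12649298e+01, -2.58175564e+01,  6.92803343e-02,
        4.83349327e-02, -8.37391963e-05]), 'eef_pos': array([250.01512125, 572.55621871, 225.07132785]), 'tcp_rot': array([ 3.04786028,  1.56968726, -2.07631377]), 'ft_force': array([-0.30884039, -0.20235635,  0.00612738]), 'moment': array([-0.0209283 , -0.01819845,  0.00818834]), 'opening': 0.995923031985561}
top 55.90192403650245 315.8327259562151 201.93606874081155 [[0.03, -1.0, -0.008], [-0.986, -0.028, -0.163], [0.163, 0.013, -0.987]] [  16.8  567.6 1106.9] ['pixels', 'fovy', 'cx', 'cy', 'R', 't', 'f']
side 51.76430992728929 319.4862441283327 197.4236589240378 [[0.987, -0.159, 0.004], [-0.116, -0.737, -0.666], [0.109, 0.657, -0.746]] [-517.9  155.3 1566.8] ['pixels', 'fovy', 'cx', 'cy', 'R', 't', 'f']
```

View pics/top0.png

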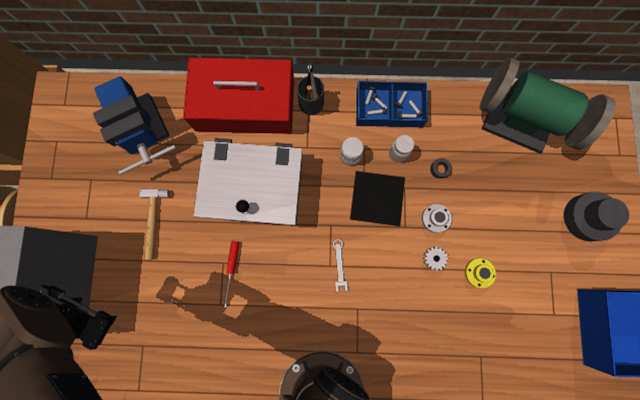

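View pics/side0.png

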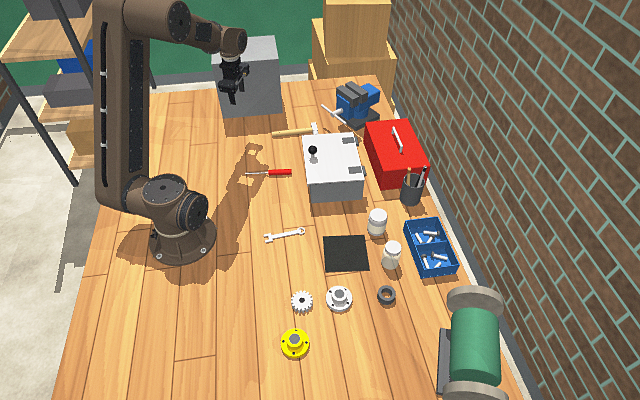

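The top picture shows the flange at about (437,218), the mat at (378,198), the knob at (243,206), the gear at (436,258) and the yellow look-alike at (481,273). In the side picture they are at (340,298), (346,254), (313,150) and (302,301), with the yellow one at (295,344).

Run:
```python
import pickle
from h import *
def comp(m,u,v,r=45):
    w=np.zeros_like(m,np.uint8);w[max(v-r,0):v+r,max(u-r,0):u+r]=1
    n,l,s,ce=cv2.connectedComponentsWithStats((m&(w>0)).astype(np.uint8))
    k=max(range(1,n),key=lambda i:s[i,4]-50*np.hypot(*(ce[i]-[u,v])));return l==k,s[k],ce[k]
for n,fl,mt,kn,corn in [('top',(437,218),(378,198),(243,206),[(203,142),(301,149),(295,224),(193,216)]),('side',(340,298),(346,254),(313,150),[(303,136),(354,134),(363,182),(308,184)])]:
    c=pickle.load(open(n+'.pkl','rb'));p=np.array(c['pixels']);hsv=cv2.cvtColor(p,cv2.COLOR_RGB2HSV)
    print(n,'campos',(-c['R'].T@c['t']).round())
    m,s,ce=comp(p.max(2)<50,*mt,40)
    box=cv2.minAreaRect(np.argwhere(m)[:,::-1].astype(np.float32))
    q=cv2.approxPolyDP(max(cv2.findContours(m.astype(np.uint8),0,2)[0],key=cv2.contourArea),6,True)[:,0]
    print('mat',s,ray(c,*ce,1),[ray(c,*x,1)[:2].tolist() for x in q])
    m,s,ce=comp((hsv[...,1]<60)&(hsv[...,2]>70),*fl,22);print('flange',s,ce,ray(c,*ce,18),ray(c,*fl,42))
    m,s,ce=comp(p.max(2)<50,*kn,12);print('knob',s,ce,ray(c,*ce,169))
    print('lid',[ray(c,*x,125)[:2].tolist() for x in corn])
    for g in {'top':[(436,258),(441,168),(340,265),(338,242),(343,290),(352,150),(402,148),(481,273),(152,250),(233,243),(227,306)],'side':[(302,301),(387,295)]}[n]: print(g,ray(c,*g,15))
c=pickle.load(open('top.pkl','rb'));a=cv2.cvtColor(np.array(c['pixels']),cv2.COLOR_RGB2BGR)
b=cv2.resize(a[130:290,180:500],None,fx=2.5,fy=2.5,interpolation=2);cv2.imwrite('pics/crop1.png',b)
```

```text
top campos [ 379.   18. 1185.]
mat [ 351  172   54   54 2380] [ 591.9 -161.9    1. ] [[675.8, -92.8], [526.1, -78.8], [508.3, -230.0], [660.3, -247.0]]
flange [422 204  30  29 576] [436.35243056 218.05729167] [ 531.4 -342.4   18. ] [ 528.5 -336.9   42. ]
knob [236 200  13  12 116] [242.26724138 205.93965517] [529.9 232.1 169. ]
lid [[722.8, 368.5], [709.3, 80.1], [489.1, 89.1], [503.6, 379.7]]
(436, 258) [ 408.5 -339.5   15. ]
(441, 168) [ 692.9 -361.7   15. ]
(340, 265) [378.7 -46.1  15. ]
(338, 242) [448.6 -38.6  15. ]
(343, 290) [304.3 -56.6  15. ]
(352, 150) [744.7 -77.7  15. ]
(402, 148) [ 755.7 -238.3   15. ]
(481, 273) [ 367.4 -474.9   15. ]
(152, 250) [407.2 535.5  15. ]
(233, 243) [436.  286.1  15. ]
(227, 306) [246.7 291.8  15. ]
side campos [ 359. -997. 1275.]
mat [345 236   1   1   1] [609.5 -86.3   1. ] [[609.5, -86.3]]
flange [326 286  26  26 546] [338.496337   298.25091575] [ 532.9 -348.4   18. ] [ 534.7 -360.6   42. ]
knob [309 146   8   8  43] [312.37209302 149.60465116] [532.8 234.2 169. ]
lid [[512.7, 376.1], [732.9, 355.2], [705.5, 67.6], [493.8, 90.0]]
(302, 301) [ 410.9 -337.6   15. ]
(387, 295) [ 697.8 -360.7   15. ]
```

View pics/crop1.png

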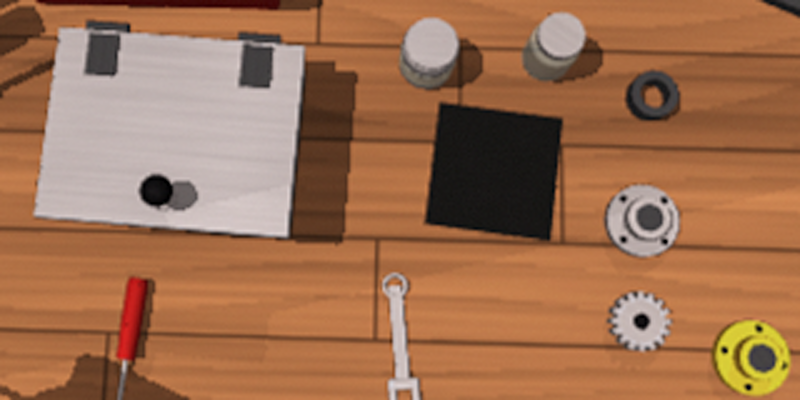

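```bash
cat >> h.py <<'E'
from scipy.spatial.transform import Rotation as Ro
def tool(): 
    s=status.state();R=Ro.from_euler('xyz',s['tcp_rot']).as_matrix();return s,np.array(s['eef_pos']),R
def need(target,yawz=None):
    s,p,R=tool();print('t',s['t'],'p',p.round(1),'yR',R[:,1].round(3),'zR',R[:,2].round(3),'F',s['ft_force'].round(1),'op',round(s['opening'],3))
    print('shift tool',(R.T@(np.array(target)-p)).round(1))
    if yawz is not None:
        a=np.degrees(np.arctan2(R[1,2],R[0,2]));d=(yawz-a+90)%180-90;print('z heading',a.round(1),'turn tool x',(-d).round(1))
E
python3 -c "
from h import *
print(tool()[2].round(3))
need([530,200,260],90);need([532,-343,150],90)"
```

```text
[[-0.    -0.916  0.4  ]
 [-0.001  0.4    0.916]
 [-1.     0.    -0.001]]
t 0.1 p [250.  572.6 225.1] yR [-0.916  0.4    0.   ] zR [ 0.4    0.916 -0.001] F [-0.2  0.3  0.6] op 0.997
shift tool [ -34.7 -405.7 -229.4]
z heading 66.4 turn tool x -23.6
t 0.1 p [250.  572.6 225.1] yR [-0.916  0.4    0.   ] zR [ 0.4    0.916 -0.001] F [-0.2  0.3  0.6] op 0.997
shift tool [  75.8 -624.9 -726.1]
z heading 66.4 turn tool x -23.6
```

>>> apply_moves(increments=[[0, -5, -40, -23, 0], [0, -5, -40, -23, 0], [0, -5, -40, -23, 0], [0, -5, -40, -23, 0], [0, -5, -40, -23, 0], [0, -5, -40, -23, 0], [0, -5, -40, -23, 0], [0, 0, -40, -23, 0], [0, 0, -40, -23, 0], [0, 0, -40, -23, 0]])

```text
t: 1.1
eef_pos: [525.4, 200.2, 260.6]
tcp_rot: [1.747, 1.571, 2.906]
ft_force: [0.2, 1.3, 0.7]
opening: 0.998
```

>>> apply_moves(increments=[[0, 0, 0, 0, -8], [0, 0, 0, 0, -8], [0, 0, 0, 0, -8], [0, 0, 0, -45, 0], [0, 0, 0, -45, 0], [0, 0, 0, -45, 0], [0, 0, 0, -45, 0], [0, 0, 0, -45, 0], [0, 0, 0, -45, 0], [0, 0, 0, -45, 0]])

```text
t: 2.1
eef_pos: [526.5, -114.9, 260.5]
tcp_rot: [0.796, 1.571, 2.374]
ft_force: [0.0, 0.5, 0.7]
opening: 0.998
```

```bash
python3 -c "
from h import *
need([532,-343,150],90)"
```

```text
t 2.1 p [ 526.5 -114.9  260.5] yR [-1.    -0.007  0.   ] zR [-0.007  1.     0.   ] F [0.  0.5 0.7] op 0.998
shift tool [ 110.5   -3.9 -228.2]
z heading 90.4 turn tool x 0.4
```

>>> apply_moves(increments=[[0, 10, -1, -38, 0], [0, 15, -1, -38, 0], [0, 15, -1, -38, 0], [0, 15, -1, -38, 0], [0, 15, 0, -38, 0], [0, 10, 0, -38, 0], [0, 0, 0, 0, 0]])

```text
t: 2.8
eef_pos: [531.5, -344.7, 178.3]
tcp_rot: [1.068, 1.569, 2.643]
ft_force: [-0.6, 0.4, 0.1]
opening: 0.998
```

Run:
```python
from h import *
c=cam('wrist','w1.png');need([532,-343,150],90)
print(proj(c,[532,-343,42]),proj(c,[532,-343,18]),c['f'])
```

```text
t 2.85 p [ 531.7 -342.6  179.1] yR [-1.    -0.004  0.002] zR [-0.004  1.     0.001] F [0.4 0.5 0.3] op 1.0
shift tool [29.1 -0.3 -0.4]
z heading 90.3 turn tool x 0.3
[319.4 193.6] [319.2 188. ] 286.8797994036333
```

View pics/w1.png

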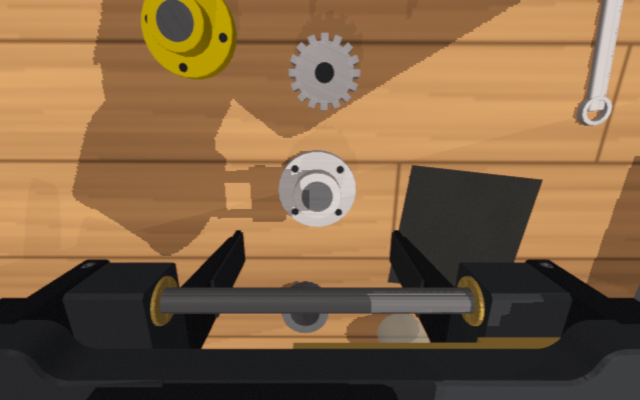

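The wrist view shows the flange disc centred at about (317,188), against a predicted (319,188), so the fix holds to within about 1.5 mm. The jaws straddle it with nothing in the way.

>>> apply_moves(increments=[[0, 30, 0, -1, 0], [0, 30, 0, 0, 0], [0, 30, 0, 0, 0], [0, 25, 0, 0, 0], [0, 15, 0, 0, 0], [0, 10, 0, 0, 0], [0, 5, 0, 0, 0], [0, 0, 0, 0, 0]])

```text
t: 3.65
eef_pos: [532.7, -341.9, 35.8]
tcp_rot: [-1.75, 1.571, -0.172]
ft_force: [-0.2, 0.2, -0.5]
opening: 0.999
```

```bash
python3 -c "
from h import *
need([532,-343,33],90)"
```

```text
t 3.65 p [ 532.7 -341.9   35.8] yR [-1.    -0.007 -0.   ] zR [-0.007  1.    -0.   ] F [-0.2  0.2 -0.5] op 0.999
shift tool [ 2.8  0.7 -1.1]
z heading 90.4 turn tool x 0.4
```

>>> apply_moves(increments=[[0, 2, 0, 0, 0], [0.3, 0, 0, 0, 0], [0.5, 0, 0, 0, 0], [1, 0, 0, 0, 0], [1, 0, 0, 0, 0], [1, 0, 0, 0, 0], [1, 0, 0, 0, 0], [1, 0, 0, 0, 0]])

```text
t: 4.45
eef_pos: [532.6, -342.4, 33.7]
tcp_rot: [-2.425, 1.57, -0.847]
ft_force: [0.6, -2.5, -0.9]
opening: 0.537
```

```bash
python3 -c "
from h import *
need([592,-162,33],84.5)"
```

```text
t 4.45 p [ 532.6 -342.4   33.7] yR [-1.    -0.007 -0.   ] zR [-0.007  1.    -0.001] F [ 0.6 -2.5 -0.9] op 0.537
shift tool [  0.6 -60.6 180. ]
z heading 90.4 turn tool x 5.9
```

The opening of 0.537 (51 mm) matches the 52 mm boss. Now I drag it level to the mat's centre.

>>> apply_moves(increments=[[1, 0, -2, 5, 0], [1, 0, -4, 12, 0], [1, 0, -4, 12, 0], [1, 0, -4, 12, 0], [1, 0, -4, 12, 0], [1, 0, -4, 12, 0], [1, 0, -4, 12, 0], [1, 0, -4, 12, 0]])

```text
t: 5.25
eef_pos: [562.2, -251.8, 33.7]
tcp_rot: [-1.998, 1.571, -0.419]
ft_force: [-2.3, -4.4, 1.2]
opening: 0.54
```

```bash
python3 -c "
from h import *
need([592,-162,33],84.5)"
```

```text
t 5.25 p [ 562.2 -251.8   33.7] yR [-1.    -0.007 -0.   ] zR [-0.007  1.    -0.   ] F [-2.3 -4.4  1.2] op 0.54
shift tool [  0.7 -30.5  89.6]
z heading 90.4 turn tool x 5.9
```

>>> apply_moves(increments=[[1, 0, -4, 12, 0], [1, 0, -4, 12, 0], [1, 0, -4, 12, 0], [1, 0, -4, 12, 0], [1, 0, -4, 12, 0], [1, 0, -4, 12, 0], [1, 0, -4, 11, 0], [1, 0, -2, 6, 0], [1, 0, 0, 0, 0], [0.35, 0, 0, 0, 0]])

```text
t: 6.25
eef_pos: [591.2, -162.9, 33.6]
tcp_rot: [0.258, 1.57, 1.836]
ft_force: [-0.7, -0.3, 0.5]
opening: 0.578
```

>>> apply_moves(increments=[[0.2, 0, 0, 0, 0], [0, 0, 0, 0, 0], [0, 0, 0, 0, 0], [0, -10, 0, 0, 0], [0, -20, 0, 0, 0], [0, -40, 0, 0, 0], [0, -40, 0, 0, 0], [0, -40, 0, 0, 0], [0, -40, 0, 0, 0], [0, -40, 0, 0, 0]])

```text
t: 7.25
eef_pos: [590.8, -163.6, 266.2]
tcp_rot: [-1.843, 1.57, -0.265]
ft_force: [0.9, 0.2, -0.0]
opening: 1.0
```

Run:
```python
from h import *
need([531,233,260],87.4)
c=cam('wrist','w2.png')
```

```text
t 7.25 p [ 590.8 -163.6  266.2] yR [-1.    -0.007 -0.001] zR [-0.007  1.    -0.   ] F [ 0.9  0.2 -0. ] op 1.0
shift tool [  6.1  57.1 397. ]
z heading 90.4 turn tool x 3.0
```

View pics/w2.png

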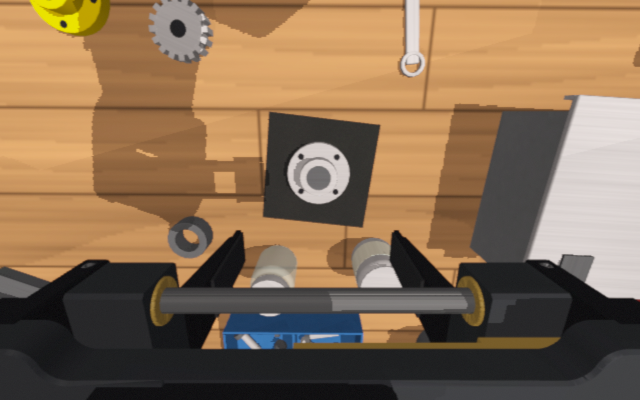

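The wrist view shows the flange at (318,174), centred on the mat whose corners are (270,112), (380,125), (362,227) and (264,217). Next is the knob.

>>> apply_moves(increments=[[0, -10, 6, 40, 4], [0, -10, 6, 40, 0], [0, -10, 6, 40, 0], [0, 0, 6, 40, 0], [0, 0, 6, 40, 0], [0, 0, 6, 40, 0], [0, 0, 6, 40, 0], [0, 0, 6, 40, 0], [0, 0, 6, 40, 0], [0, 0, 6, 40, 0]])

```text
t: 8.3
eef_pos: [553.1, 240.5, 294.3]
tcp_rot: [-1.151, 1.57, 0.357]
ft_force: [1.2, -1.0, 0.4]
opening: 0.999
```

Run:
```python
from h import *
import pickle
need([531,233,260],86)
c=cam('wrist','w3.png');pickle.dump(c,open('w3.pkl','wb'))
print(proj(c,[531,233,169]))
```

```text
t 8.3 p [553.1 240.5 294.3] yR [-0.998  0.063 -0.001] zR [0.063 0.998 0.   ] F [ 1.2 -1.   0.4] op 0.999
shift tool [34.2 21.6 -8.9]
z heading 86.4 turn tool x 0.4
[309.2 175.3]
```

View pics/w3.png

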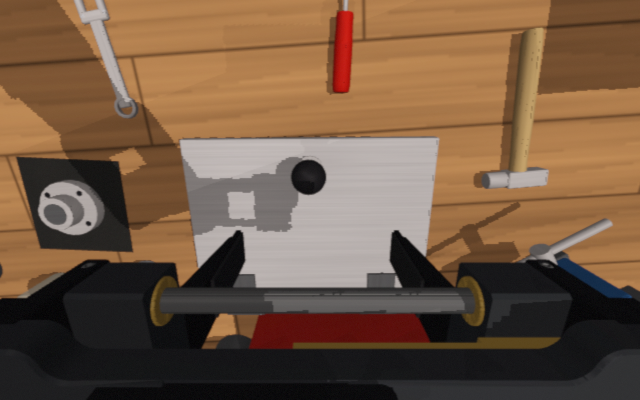

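The lid's front edge runs from (181,140) to (438,137) and the ball is at (308.5,177), against a predicted (309.2,175.3).

Run:
```python
from h import *
import pickle
c=pickle.load(open('w3.pkl','rb'))
a,b=ray(c,181,140,129),ray(c,438,137,129);print(a,b,np.degrees(np.arctan2(*(b-a)[1::-1])),np.linalg.norm(b-a))
p=np.array(c['pixels']);m=(p.max(2)<60).astype(np.uint8);m[:150]=0;m[205:]=0;m[:,:280]=0;m[:,340:]=0
M=cv2.moments(m,True);u,v=M['m10']/M['m00'],M['m01']/M['m00'];k=ray(c,u,v,169);print(u,v,M['m00'],k)
need([k[0],k[1],161],86)
```

```text
[490.5  91.5 129. ] [505.3 377.3 129. ] 87.03561663228287 286.1829484787659
307.85164835164835 176.6769230769231 910.0 [532.3 231.5 169. ]
t 8.35 p [552.3 245.2 294.1] yR [-0.998  0.061 -0.   ] zR [0.061 0.998 0.002] F [-2.8  2.3 -0.7] op 1.0
shift tool [133.1  19.1 -15.2]
z heading 86.5 turn tool x 0.5
```

>>> apply_moves(increments=[[0, 10, 10, -8, 0], [0, 20, 9, -6, 0], [0, 25, 0, 0, 0], [0, 25, 0, 0, 0], [0, 20, 0, 0, 0], [0, 15, 0, 0, 0], [0, 10, 0, 0, 0], [0, 0, 0, 0, 0]])

```text
t: 9.15
eef_pos: [533.4, 226.0, 167.9]
tcp_rot: [1.866, 1.569, -2.909]
ft_force: [-0.8, -0.1, 0.1]
opening: 1.001
```

```bash
python3 -c "
from h import *
need([532,232,161],87)"
```

```text
t 9.15 p [533.4 226.  167.9] yR [-0.998  0.063  0.001] zR [ 0.063  0.998 -0.   ] F [-0.8 -0.1  0.1] op 1.001
shift tool [6.9 1.8 5.9]
z heading 86.4 turn tool x -0.6
```

>>> apply_moves(increments=[[0, 4, 1, 5, 0], [0, 3, 1, 1, 0], [0, 0, 0, 0, 0], [0.4, 0, 0, 0, 0], [0.6, 0, 0, 0, 0], [1, 0, 0, 0, 0], [1, 0, 0, 0, 0], [1, 0, 0, 0, 0], [1, 0, 0, 0, 0], [1, 0, 0, 0, 0]])

```text
t: 10.15
eef_pos: [532.2, 232.3, 161.6]
tcp_rot: [-0.16, 1.571, 1.348]
ft_force: [-0.1, 0.5, 0.9]
opening: 0.47
```

Run:
```python
from h import *
s,p,R=tool();print(s['t'],p.round(1),s['ft_force'].round(1),s['opening'])
th=np.radians(np.arange(0,51,2.5));v=np.c_[-190*np.cos(th)+48*np.sin(th),190*np.sin(th)+48*np.cos(th)]
y=np.radians(-3);X=np.c_[v[:,0]*np.cos(y),v[:,0]*np.sin(y),v[:,1]];print((np.diff(X,axis=0)@R).round(1));print(((X[-1]-X[0])@R).round(1),X[-1]-X[0])
```

```text
10.15 [532.2 232.3 161.6] [-0.1  0.5  0.9] 0.4703225829118005
[[-8.2 -2.3  0. ]
 [-8.1 -2.6  0. ]
 [-8.  -3.   0. ]
 [-7.9 -3.3  0. ]
 [-7.7 -3.7  0. ]
 [-7.6 -4.   0. ]
 [-7.4 -4.3  0. ]
 [-7.2 -4.6  0. ]
 [-7.  -5.   0.1]
 [-6.7 -5.3  0.1]
 [-6.5 -5.5  0.1]
 [-6.3 -5.8  0.1]
 [-6.  -6.1  0.1]
 [-5.7 -6.3  0.1]
 [-5.4 -6.6  0.1]
 [-5.2 -6.8  0.1]
 [-4.9 -7.   0.1]
 [-4.5 -7.2  0.1]
 [-4.2 -7.4  0.1]
 [-3.9 -7.6  0.1]]
[-128.4 -104.6    1.1] [104.49708128  -5.47645997 128.40224946]
```

>>> apply_moves(increments=[[1, 0, 0, 0, 0], [1, 0, 0, 0, 0], [1, 0, 0, 0, 0], [1, 0, 0, 0, 0]])

```text
t: 10.55
eef_pos: [532.2, 232.9, 161.7]
tcp_rot: [-0.327, 1.57, 1.181]
ft_force: [-0.1, 4.9, -0.4]
opening: 0.365
```

>>> apply_moves(increments=[[1, -4, -1, 0, 0], [1, -4, -1, 0, 0], [1, -8, -3, 0, 0], [1, -8, -3, 0, 0], [1, -8, -3, 0, 0], [1, -8, -4, 0, 0], [1, -7, -4, 0, 0], [1, -8, -4, 0, 0]])

```text
t: 11.35
eef_pos: [555.1, 231.6, 216.3]
tcp_rot: [0.445, 1.57, 1.953]
ft_force: [4.4, 7.1, -8.3]
opening: 0.368
```

Run:
```python
from h import *
c=cam('side','s1.png');s,p,R=tool();print(p.round(1),s['ft_force'].round(1),s['opening'])
print((R.T@(np.array([532.2,232.6,161.7])+[104.5,-5.5,128.4]-p)).round(1))
d=p-[532.2,232.6,161.7];x=-190+np.hypot(d[0],d[1]);z=48+d[2];print('r',np.hypot(x,z),'ang',np.degrees(np.arctan2(z,-x)-np.arctan2(48,190)))
a=cv2.imread('pics/s1.png');cv2.imwrite('pics/s1c.png',cv2.resize(a[60:340,220:460],None,fx=2,fy=2))
```

```text
[556.  231.6 217.6] [ 0.9  6.3 -3.3] 0.36622246208786535
[-72.4 -80.9   0.7]
r 195.9986700633254 ang 17.82704945353722
```

View pics/s1c.png

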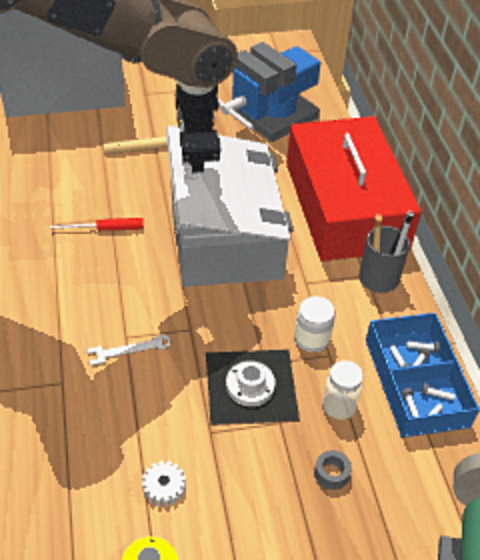

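The lid is rising with the grip, the flange sits on the mat, and the bystanders are unmoved. I continue along the arc.

>>> apply_moves(increments=[[1, -7, -5, 0, 0], [1, -7, -5, 0, 0], [1, -7, -5, 0, 0], [1, -6, -6, 0, 0], [1, -6, -6, 0, 0], [1, -6, -6, 0, 0], [1, -6, -6, 0, 0], [1, -5, -7, 0, 0]])

```text
t: 12.2
eef_pos: [600.3, 229.1, 266.4]
tcp_rot: [0.988, 1.568, 2.496]
ft_force: [-4.0, 8.6, -0.2]
opening: 0.361
```

>>> apply_moves(increments=[[1, -5, -7, 0, 0], [1, -5, -7, 0, 0], [1, -5, -7, 0, 0], [1, -4, -7, 0, 0], [1, -3, -6, 0, 0], [1, 0, 0, 0, 0], [1, 0, 0, 0, 0], [1, 0, 0, 0, 0]])

```text
t: 13.0
eef_pos: [634.3, 227.2, 288.1]
tcp_rot: [0.707, 1.568, 2.216]
ft_force: [-1.3, 9.1, -2.1]
opening: 0.368
```

Run:
```python
from h import *
c=cam('side','s2.png');s,p,R=tool();print(s['t'],p.round(1),s['ft_force'].round(1),s['opening'])
print((R.T@(np.array([532.2,232.6,161.7])+[104.5,-5.5,128.4]-p)).round(1))
d=p-[532.2,232.6,161.7];x=-190+np.hypot(d[0],d[1]);z=48+d[2];print('r',np.hypot(x,z),'ang',np.degrees(np.arctan2(z,-x)-np.arctan2(48,190)))
y=np.radians(-3);h=np.array([532+190*np.cos(y),232+190*np.sin(y),121]);ex=np.array([np.cos(y),np.sin(y),0]);ey=np.array([-np.sin(y),np.cos(y),0])
a=cv2.imread('pics/s2.png')
for t,col in ((45,(255,0,0)),(50,(0,0,255)),(55,(0,200,0))):
  t=np.radians(t);q=[proj(c,h+ex*-225*np.cos(t)+np.array([0,0,225*np.sin(t)])+ey*k) for k in(-145,145)];print(q)
  cv2.line(a,*[tuple(int(round(e)) for e in k) for k in q],col,1)
cv2.imwrite('pics/s2c.png',cv2.resize(a[40:340,220:460],None,fx=2,fy=2))
```

```text
13.05 [634.3 227.2 288.1] [-1.6  7.6 -2.1] 0.37036109599507855
[-2.  -2.4  0. ]
r 195.2298991267652 ang 49.112204502180205
[array([324.5, 153. ]), array([316.2, 104.9])]
[array([328.6, 150. ]), array([319.8, 101.9])]
[array([333. , 147.1]), array([323.7,  99.2])]
```

View pics/s2c.png

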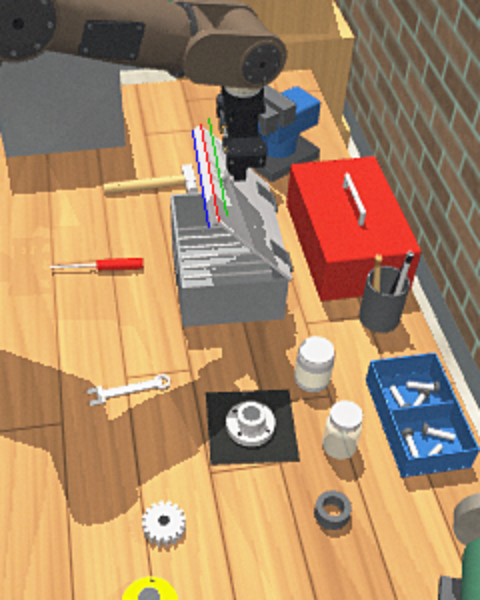

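The lid's front edge lies along the 50° overlay, the arm geometry gives 49°, and the flange is on the mat. I do a steady hold check, then hand in.

>>> apply_moves(increments=[[1, 0, 0, 0, 0], [1, 0, 0, 0, 0], [1, 0, 0, 0, 0], [1, 0, 0, 0, 0], [1, 0, 0, 0, 0]])

```text
t: 13.55
eef_pos: [634.3, 227.2, 288.1]
tcp_rot: [0.736, 1.568, 2.245]
ft_force: [-0.7, 8.2, -2.1]
opening: 0.365
```

```bash
python3 -c "
from h import *
need([634.3,227.2,288.1]);env.job_done()"
```

```text
t 13.55 p [634.3 227.2 288.1] yR [-0.998  0.062  0.002] zR [0.062 0.998 0.002] F [-0.7  8.2 -2.1] op 0.365
shift tool [-0. -0. -0.]
the job is handed in; nothing more can be done
```

The flange is on the mat and the lid is being held open at about 49°. I handed the job in at 13.55 s, and it gives no verdict.

- **Flange:** I gripped it by the boss and slid it level along the bench to the mat's centre. The tool height stayed within about 0.1 mm during the slide. A close picture afterwards showed it centred, wholly on the mat.
- **Lid:** I pinched the ball knob along the tank's y axis and raised it along the hinge arc. From the tool position the angle is 49.1°. The side camera agreed, with the lid's front edge lying on the drawn 50° line.
- **Hold:** The tool did not move over the last half second. The opening of 0.365 shows the ball is still gripped.
- **Bystanders:** Nothing else on the bench appeared to have moved in the last picture.
- **Residual force:** About 8 N of sideways force remained at the wrist while holding, well below the limit. I left it because it was steady. No check failed or disagreed.

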